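# Clamp the lower mould half and press the upper half shut on its dowels

## Task

First turn both black tee knobs of the bench fixture clockwise as far as they go, so that the lower mould half is clamped. Then lift the loose upper mould half by its black grip, set it on the two dowels with the red marks together, and press it fully shut against the spring-loaded pattern plate. Finish while still holding it pressed shut, do not let go, and leave the other things on the bench where they are.

Things in the scene. Friction and masses are not known exactly. Their poses are not given: they have to be found in the camera images.
- fixture: Bench fixture bolted to the table: aluminium bed plate 100 (x) x 246 (y) x 12 mm carrying the lower mould half. Origin: centre of the underside on the table, z up. Lower half: dark flange 96 x 140 mm up to z = 24 mm, then a steel block 96 x 96 mm with its flat parting face at z = 36 mm. Red mark on the block's top and side at (+42, +30) mm. Tee knobs stand at (0, +90) and (0, -90) mm.
- closed_seat (a point): Centre of the lower half's parting face, fixture (0, 0, 36) mm, axes as the fixture. The upper half's origin comes here when it is fully shut. Two upright brass dowels stand 20 mm out of this face (the top 5 mm tapers by 2.5 mm a side): 10 mm diameter at (-36, 0) mm and 14 mm diameter at (+36, 0) mm.
- ejector (a joint): Travel (m) of the sprung white pattern plate, 56 mm across, in the middle of the parting face: 0 = 6 mm proud of the face, 0.006 = level with it. Its spring pushes up with 6 N at 0 and 12 N at 0.006, more than the upper half weighs, so the mould opens again when not pressed.
- clamp_left (a joint): Clockwise turn (seen from above) of the tee knob at fixture y = +90 mm, rad: starts 0 to 0.3, end stop (clamp toe over the flange) at 1.2. It stays where it is left; turning takes about 0.06 N m. It does not rise or sink.
- clamp_left_grip (a point): Point to grip on that knob's axis, 63 mm above the table. The grip is a black bar 14 mm thick, 46 mm long, 48 to 74 mm above the table; point y runs along the bar, x across it. The bar's length is turned from fixture y counter-clockwise by 1.2 rad minus the joint value: at the stop it lies along fixture y.
- clamp_right (a joint): The same for the tee knob at fixture y = -90 mm: clockwise, starts 0 to 0.3, end stop at 1.2 rad.
- clamp_right_grip (a point): Point to grip on the axis of that knob, same shape, height and axes as clamp_left_grip.
- upper_half: Loose upper mould half, 0.32 kg (may vary by a fifth): steel plate 96 x 96 x 22 mm lying flat on the table. Origin: centre of its underside, z up. Through holes 12 mm wide at (-36, 0) mm and 16 mm wide at (+36, 0) mm, each 2 mm wider than its dowel: it fits one way only, axes parallel to the fixture's. Red mark on its top and side at (+42, +30) mm.
- upper_grip (a point): Point to grip, (0, 0, 46) mm from the upper half's origin, same axes: grip across x. It lies in the upright black grip rib 18 mm thick (x), 76 mm long (y), z = 22 to 58 mm above the underside; a low dark foot strip 26 x 88 mm round the rib reaches z = 26 mm.
- tape_roll: Bystander: roll of brown packing tape lying flat, 102 x 103 x 49 mm, origin at the centre of its underside.
- marker_red: Bystander: red felt marker lying, 132 x 16 x 17 mm, origin under its centre.
- pastry_brush: Bystander: brush with wooden handle lying, 197 x 40 x 13 mm, origin under its centre.
- moon_cake_a: Bystander: round golden moon cake, 74 x 75 x 30 mm, origin under its centre.
- date_stamp: Bystander: black self-inking stamp standing on its foot, 36 x 62 x 97 mm, origin under its centre.
Not all that is in view belongs to the job. Leave any blue look-alike of the upper_half alone.

How it is judged:
By the outcome, as a careful person would: the job done as asked, in the order asked, and still so for the second after the job is handed in, while the arm keeps its last pose, push and grip.
It also fails if it takes over 61 s, if anything falls off the work surface, if the arm or the gripper's body presses on something with over 40 N, if the wrist force passes 120 N, or if a joint passes its speed limit or range.

## Robot

A 6-joint arm with a two-finger parallel gripper is mounted at the origin on the work surface; the furniture and walls round the work are solid. World frame = base frame: x ahead of the robot, y to its left, z up, the work surface at z = 0. Lengths are in m, angles in rad, forces in N, time in s.
With the tool pointing down it reaches from about 0.35 to 0.775 m from the base axis. Payload 5.5 kg.
Tool frame: the origin (TCP) lies at the very end of the fingers, on their centre line; the grasp point (between the pads) lies 19 mm behind it; x points along the fingers, y is the direction in which the jaws open and shut, and the axes are right-handed (so a half turn about x gives the same grasp; the last joint's range is limited). The gripper opens to 85 mm and grips with 20 to 120 N. Pads are 22 mm wide; open, the fingers measure 114 mm over their backs; the gripper's body (76 mm by 85 mm) begins 54 mm behind the grasp point. The pads swing forward as they close: fully open they stand 13 mm farther back than shut.
Start: joints at [1.126, 0.313, 0.046, 1.304, 0, 1.431], TCP at [0.173, 0.549, 0.231] pointing down, gripper open.
Joint ranges: [-2.76, 2.76], [-0.86, 1.69], [-1.03, 1.26], [-2.2, 2.34], [-1.47, 1.5], [-3.14, 3.14]. Speed limits (rad/s): [2.57, 2.57, 3.14, 3.14, 3.14, 3.14].

## Interface

Orientations are given as a unit quaternion [w, x, y, z].
In Python, from workcell import env gives the robot as it stands.
- The arm moves only by the tool servo_tool, never from a script. Its argument "increments" is a list of rows, each an object with "offset": the shift along the tool's x, y, z in cm, a list of three; "yaw": the turn about the tool's x in degrees. In form: [{"offset": [x, y, z], "yaw": yaw}, ...]. A call has exactly 8 rows; each row is the pose to reach, as a shift and turn from the pose commanded when the call began, along the tool's axes at that moment; what a row does not reach only later rows make up. A row lasts 1/10 s, in which the tool goes at most 50 mm and 8.59 degrees, less where a joint would pass 70% of its speed; a pose out of reach is approached as far as the arm can. A call with a gripper value outside its range is refused whole. "claw" is the opening, from 0 (shut) to 1 (fully open), set as the call begins (left out, the last holds). The fingers move at their own pace and stop on an object; "force" is the grip in N (left out, the last holds). Time passes only in rows, so rows that repeat a pose let the fingers close, or fill a call up. It gives the time, the measured TCP pose, the force and the opening at its end, in the units of the state.
- env.get_state(): the state, without advancing time (a new reading comes with each control period).
- env.read_camera(name): name is "scene" or "top"; returns (picture, depth): 400x640x3 uint8, red, green, blue; 400x640 float32, m along the optical axis (not along the pixel's ray), 0 where there is no reading.
- env.camera_model(name): a dict with "vertical_fov" (degrees; the focal length in pixels is half the picture's height over the tangent of half this angle, whatever the lens; pixels are square), "cx", "cy" (the principal point, pixels), "world_from_camera" (4x4, takes a point from camera to world coordinates). Camera axes: x right, y up, looking along -z (the intrinsics and any distortion apply to the point x, -y, -z); pixel columns grow to the right and rows downward; lengths in m; the calibration is good to about 2 mm. A picture is of the moment at which its call begins. camera_model takes no time and is no camera call.
- env.hand_in(): hands the job in, once; it reports no verdict.
The state is a dict: "clock": time; "joint_pos": joint angles; "qvel": joint speeds; "tau": joint torques, N m; "tcp_pos": TCP position; "orientation": TCP orientation; "wrist_force": force on the tool from outside, world axes, zero at the start; "ft_torque": the same for the moment, N m; "finger_gap": finger opening in m.
Only numpy, scipy, OpenCV 4.12 (cv2) and the standard library are available. Lean on these libraries where they do the work, as an engineer would, in place of code of your own. Each camera call takes 0.05 s, during which the arm holds its last target.

## Working session

There is one attempt and no reset: what is moved stays moved. The work goes in short steps, Python scripts to look and compute and a tool call to move; the robot and the scene stay as the last step left them, time stands still between calls to the robot, and variables do not carry over. Pictures are saved under pics/ and viewed, and the job is handed in when it is done.

Besides the shell and the picture viewer there is one more tool, called after "Request:" by a JSON object that holds its "op" and its "data", one argument or row to a line. servo_tool: Moves the arm, as the interface text tells. Its arguments: {"type":"object","properties":{"increments":{"type":"array","items":{"type":"object","properties":{"offset":{"type":"array","items":{"type":"number"}},"yaw":{"type":"number"}}}},"claw":{"type":"number"},"force":{"type":"number"}},"required":["increments"]}

```bash
mkdir -p pics; ls; python3 - <<'E'
from workcell import env
import cv2,numpy as np
s=env.get_state(); print({k:np.round(v,4).tolist() for k,v in s.items()})
for n in ("scene","top"):
    im,d=env.read_camera(n); np.savez(f"{n}0.npz",im=im,d=d)
    cv2.imwrite(f"pics/{n}0.png",im[:,:,::-1]); m=env.camera_model(n); print(n,m)
E
```

```text
pics
{'clock': 0.0, 'joint_pos': [1.1264, 0.314, 0.045, 1.3036, -0.0, 1.4312], 'qvel': [0.0018, -0.0019, -0.0004, 0.0, -0.0014, 0.0009], 'tau': [0.0009, -48.0623, 29.8535, 0.0194, -0.0001, 0.0], 'tcp_pos': [0.1724, 0.548, 0.2304], 'orientation': [0.6987, 0.1067, 0.6991, -0.108], 'wrist_force': [0.4168, -0.1146, 0.4812], 'ft_torque': [0.0215, 0.0058, -0.0101], 'finger_gap': 0.0856}
scene {'vertical_fov': 44.25305123411992, 'cx': 311.1730496495085, 'cy': 191.60734327031292, 'world_from_camera': array([[ 0.61203507,  0.34203092, -0.71304132, -0.86875118],
       [-0.79080709,  0.2716497 , -0.54848025, -0.95021703],
       [ 0.00610025,  0.89956728,  0.43673962,  0.85390855],
       [ 0.        ,  0.        ,  0.        ,  1.        ]])}
top {'vertical_fov': 43.55933346234542, 'cx': 311.94673166068657, 'cy': 206.24967683893468, 'world_from_camera': array([[-0.01134502,  0.98668409, -0.16225226,  0.1150243 ],
       [-0.99985029, -0.00907371,  0.01473287,  0.02283312],
       [ 0.01306445,  0.16239511,  0.98663932,  1.70731263],
       [ 0.        ,  0.        ,  0.        ,  1.        ]])}
```

View pics/scene0.png

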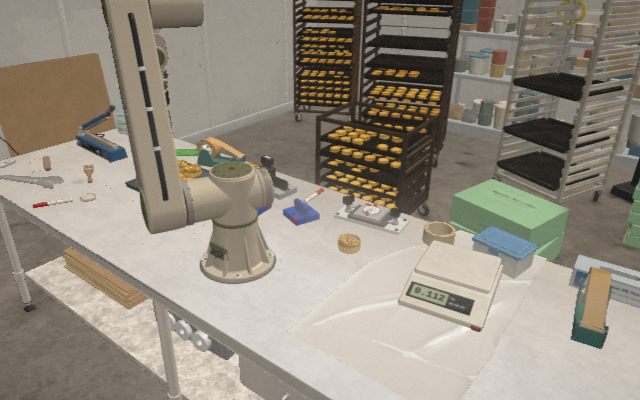

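View pics/top0.png

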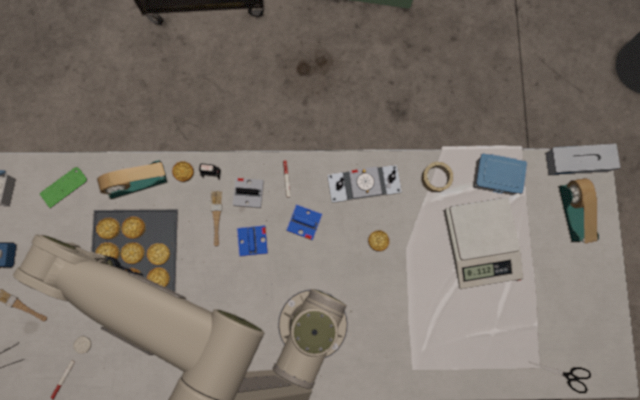

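```bash
cat > h.py <<'E'
import numpy as np,cv2
from workcell import env
def model(n):
    m=env.camera_model(n); f=200/np.tan(np.radians(m['vertical_fov']/2)); return f,m['cx'],m['cy'],m['world_from_camera']
def cloud(n,d):
    f,cx,cy,T=model(n); v,u=np.mgrid[:400,:640].astype(float)
    P=np.stack([(u-cx)/f*d,-(v-cy)/f*d,-d],-1); return P@T[:3,:3].T+T[:3,3]
def ray(n,u,v,z):
    f,cx,cy,T=model(n); r=T[:3,:3]@np.array([(u-cx)/f,-(v-cy)/f,-1]); t=(z-T[2,3])/r[2]; return T[:3,3]+t*r
def proj(n,p):
    f,cx,cy,T=model(n); q=T[:3,:3].T@(np.asarray(p)-T[:3,3]); return np.array([cx+f*q[0]/-q[2],cy-f*q[1]/-q[2]])
E
python3 - <<'E'
from h import *
a=np.load('top0.npz'); im,d=a['im'],a['d']; P=cloud('top',d)
print([k for k in env.camera_model('top')])
for u,v in [(249,193),(365,183),(252,240),(200,250),(330,210),(420,200)]: print(u,v,P[v,u].round(4))
c=im[150:265,190:310]; cv2.imwrite('pics/c1.png',cv2.resize(c,None,fx=5,fy=5,interpolation=cv2.INTER_CUBIC)[:,:,::-1])
c=im[150:215,315:415]; cv2.imwrite('pics/c2.png',cv2.resize(c,None,fx=8,fy=8,interpolation=cv2.INTER_CUBIC)[:,:,::-1])
b=np.load('scene0.npz')['im']
c=b[140:240,230:430]; cv2.imwrite('pics/c3.png',cv2.resize(c,None,fx=4,fy=4,interpolation=cv2.INTER_CUBIC)[:,:,::-1])
E
```

```text
['vertical_fov', 'cx', 'cy', 'world_from_camera']
249 193 [0.4328 0.2083 0.06  ]
365 183 [ 0.467  -0.1832  0.044 ]
252 240 [0.2752 0.1971 0.0591]
200 250 [0.2485 0.3792 0.0014]
330 210 [ 0.3823 -0.065  -0.0015]
420 200 [ 0.4152 -0.3795 -0.0048]
```

View pics/c1.png

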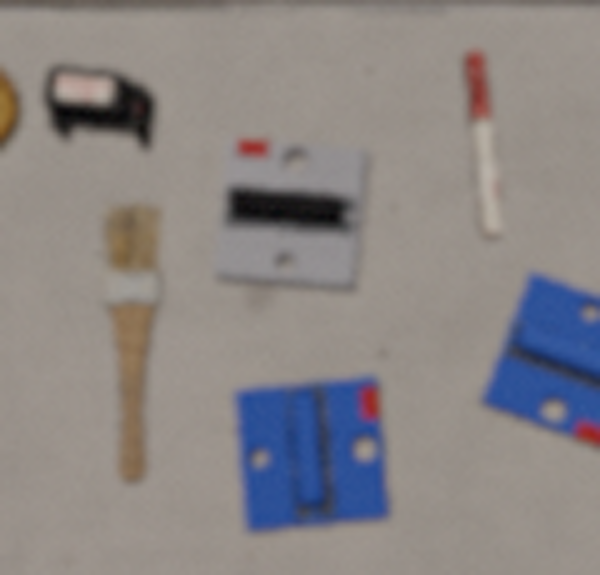

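View pics/c2.png

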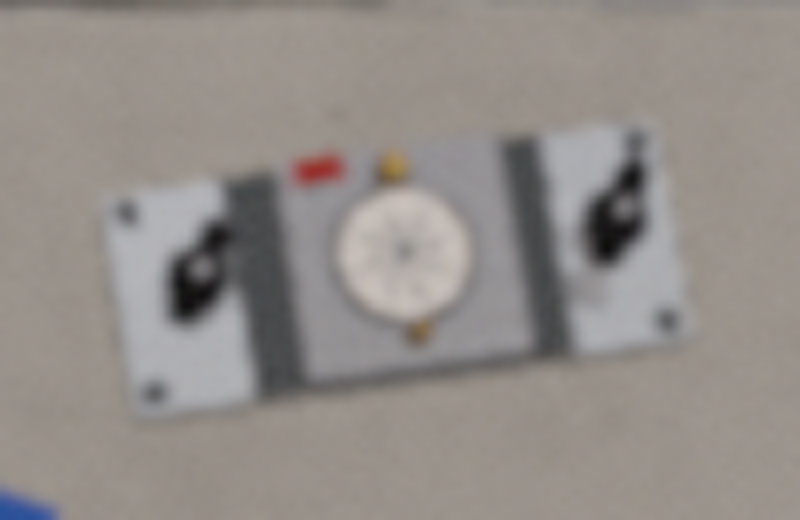

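View pics/c3.png

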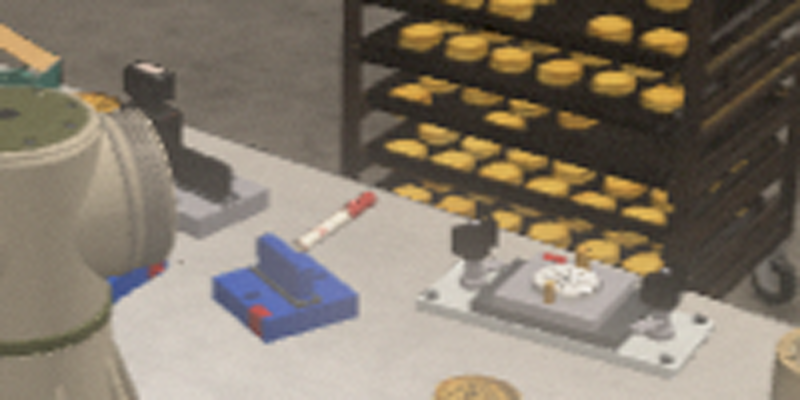

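```bash
cat > fit.py <<'E'
from h import *
from scipy.optimize import minimize
from scipy.spatial import ConvexHull
S=8
def projN(n,P):
    f,cx,cy,T=model(n); q=(P-T[:3,3])@T[:3,:3]; return np.c_[cx+f*q[:,0]/-q[:,2],cy-f*q[:,1]/-q[:,2]]
def box(x0,x1,y0,y1,z0,z1): return np.array([[x,y,z] for z in(z0,z1) for x,y in((x0,y0),(x1,y0),(x1,y1),(x0,y1))])
def cyl(x,y,r,z0,z1):
    t=np.linspace(0,2*np.pi,24,endpoint=False); return np.vstack([np.c_[x+r*np.cos(t),y+r*np.sin(t),0*t+z] for z in(z0,z1)])
def solid(P): h=len(P)//2; return [P, P[h:]]   # hull then top
mm=1e-3
def fixture():
    L=[]
    L+=[(0,box(-.05,.05,-.123,.123,0,.012)),(1,box(-.05,.05,-.123,.123,.012,.012)[4:])]
    L+=[(2,box(-.048,.048,-.07,.07,.012,.024)),(3,box(-.048,.048,-.07,.07,.024,.024)[4:])]
    L+=[(4,box(-.048,.048,-.048,.048,.024,.036)),(5,box(-.048,.048,-.048,.048,.036,.036)[4:])]
    L+=[(6,box(.036,.048,.021,.039,.036,.036)[4:])]
    L+=[(7,cyl(.036,0,.006,.036,.056)),(8,cyl(0,0,.028,.036,.042)),(7,cyl(-.036,0,.004,.036,.056))]
    return L
def upper():
    return [(0,box(-.048,.048,-.048,.048,0,.022)),(1,box(-.048,.048,-.048,.048,.022,.022)[4:]),
     (2,box(.036,.048,.021,.039,.022,.022)[4:]),(3,cyl(-.036,0,.006,.022,.022)[24:]),(3,cyl(.036,0,.008,.022,.022)[24:]),
     (4,box(-.013,.013,-.044,.044,.022,.026)),(4,box(-.009,.009,-.038,.038,.026,.058)),(5,box(-.009,.009,-.038,.038,.058,.058)[4:])]
def fit(views,parts,x0,z0=0.,holes=lambda n,p:[],pad=6,verbose=False,mask3d=[]):
    """views: list (camname,img,wantmask or None); x0=[x,y,yaw]; fixed roi."""
    prep=[]
    def W(p,P): c,s=np.cos(p[2]),np.sin(p[2]); return np.c_[p[0]+c*P[:,0]-s*P[:,1],p[1]+s*P[:,0]+c*P[:,1],z0+P[:,2]]
    nl=max(k for k,_ in parts)+2
    for n,im in views:
        q=np.vstack([projN(n,W(x0,P)) for _,P in parts]); a=np.floor(q.min(0)-pad).astype(int); b=np.ceil(q.max(0)+pad).astype(int)
        ok=np.ones((b[1]-a[1],b[0]-a[0]),np.uint8)
        for P in mask3d:
            h=cv2.convexHull((projN(n,W(x0,P))-a).astype(np.float32)); cv2.fillConvexPoly(ok,np.round(h).astype(int),0)
        if mask3d: ok=cv2.erode(ok,np.ones((3,3)))
        prep.append((n,im[a[1]:b[1],a[0]:b[0]].astype(float),a,ok.astype(bool)))
    def cost(p,out=False):
        e=0;R=[]
        for n,I,a,ok in prep:
            lab=np.full((I.shape[0]*S,I.shape[1]*S),nl-1,np.uint8)
            for k,P in parts:
                h=cv2.convexHull((((projN(n,W(p,P))-a)+.5)*S).astype(np.float32))
                cv2.fillConvexPoly(lab,np.round((h-.5)*16).astype(np.int32),int(k),shift=4)
            A=np.stack([cv2.GaussianBlur((lab==k).astype(np.float32),(0,0),BL*S)[S//2::S,S//2::S] for k in range(nl)],-1)
            A2,I2=A[ok],I[ok]; C=np.linalg.lstsq(A2,I2,rcond=None)[0]; r=A2@C-I2
            e+=(np.minimum(np.abs(r),40)**2).mean()/len(prep)
            R.append((I,A@C))
        return (e,R) if out else e
    best=None
    for d in [(0,0,0),(.002,-.002,.02),(-.002,.002,-.02)]:
        x=np.add(x0,d); sim=np.vstack([x]+[x+v for v in np.diag([.004,.004,.03])])
        r=minimize(cost,x,method='Nelder-Mead',options=dict(initial_simplex=sim,xatol=2e-5,fatol=1e-3,maxiter=250))
        if verbose: print(r.x.round(5),round(r.fun,2))
        if best is None or r.fun<best.fun: best=r
    return best.x,best.fun,cost(best.x,True)[1]
BL=.7
knobs=[box(-.03,.03,y-.03,y+.03,.012,.076) for y in(.09,-.09)]
def show(fn,R):
    o=[np.hstack([a,np.clip(b,0,255)]) for a,b in R]
    w=max(x.shape[1] for x in o); o=np.vstack([np.pad(x,((0,0),(0,w-x.shape[1]),(0,0))) for x in o]).astype(np.uint8)
    s=min(800/o.shape[1],600/o.shape[0]); cv2.imwrite(fn,cv2.resize(o,None,fx=s,fy=s,interpolation=cv2.INTER_NEAREST)[:,:,::-1])
E
python3 - <<'E'
from fit import *
t=np.load('top0.npz')['im']; s=np.load('scene0.npz')['im']
f0=[.46,-.185,.14]
rt=fit([('top',t)],fixture(),f0,mask3d=knobs,verbose=True); show('pics/ft.png',rt[2])
rs=fit([('scene',s)],fixture(),f0,mask3d=knobs,verbose=True); show('pics/fs.png',rs[2])
u=fit([('top',t)],upper(),[.43,.208,-.04],verbose=True); show('pics/ut.png',u[2])
E
```

```text
[ 0.4735  -0.18427  0.13662] 27.9
[ 0.47368 -0.18432  0.13317] 27.91Traceback (most recent call last):
  File "<stdin>", line 4, in <module>
  File "fit.py", line 51, in fit
    r=minimize(cost,x,method='Nelder-Mead',options=dict(initial_simplex=sim,xatol=2e-5,fatol=1e-3,maxiter=250))
    res = _minimize_neldermead(fun, x0, args, callback, bounds=bounds,
                               **options)
    fxe = func(xe)
    fx = function(np.copy(x), *(wrapper_args + args))
  File "fit.py", line 41, in cost
    h=cv2.convexHull((((projN(n,W(p,P))-a)+.5)*S).astype(np.float32))
                        ~~~~~^^^^^^^^^^
  File "fit.py", line 6, in projN
    f,cx,cy,T=model(n); q=(P-T[:3,3])@T[:3,:3]; return np.c_[cx+f*q[:,0]/-q[:,2],cy-f*q[:,1]/-q[:,2]]
              ~~~~~^^^
  File "h.py", line 4, in model
    m=env.camera_model(n); f=200/np.tan(np.radians(m['vertical_fov']/2)); return f,m['cx'],m['cy'],m['world_from_camera']
ValueError: time passes only in moves, steps and waits
```

```bash
sed -i 's/^def model/@__import__("functools").lru_cache(None)\ndef model/' h.py
cat > run1.py <<'E'
from fit import *
t=np.load('top0.npz')['im']; s=np.load('scene0.npz')['im']
f0=[.4735,-.184,.135]
rt=fit([('top',t)],fixture(),f0,mask3d=knobs,verbose=True); show('pics/ft.png',rt[2])
rs=fit([('scene',s)],fixture(),f0,mask3d=knobs,verbose=True); show('pics/fs.png',rs[2])
u=fit([('top',t)],upper(),[.43,.208,-.04],verbose=True); show('pics/ut.png',u[2])
E
python3 run1.py; python3 -c "
from workcell import env;print(env.get_state()['clock'])"
```

```text
[ 0.47383 -0.18469  0.13568] 27.49
[ 0.47375 -0.18455  0.13528] 27.46
[ 0.47373 -0.18467  0.13452] 27.47
[ 0.47662 -0.18229  0.1346 ] 707.35
[ 0.47679 -0.18208  0.13756] 707.37
[ 0.47628 -0.18199  0.1344 ] 707.52
[ 0.44116  0.21623 -0.09909] 50.35
[ 0.44106  0.21621 -0.09858] 50.27
[ 0.44122  0.21622 -0.09909] 50.28
0.1
```

```bash
python3 -c "
import cv2,numpy as np
a=[cv2.imread(f'pics/{n}.png') for n in('ft','fs','ut')]
a=[cv2.resize(x,(520,int(x.shape[0]*520/x.shape[1]))) for x in a]
o=np.vstack(a);s=min(1,600/o.shape[0]);cv2.imwrite('pics/m1.png',cv2.resize(o,None,fx=s,fy=s))"
```

```text
(no output)
```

View pics/m1.png

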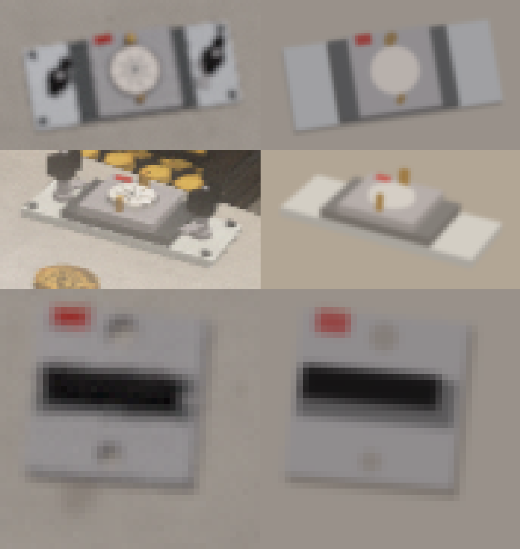

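```bash
cat > knob.py <<'E'
from fit import *
def knobfit(views,fp,y,angs):
    c,s=np.cos(fp[2]),np.sin(fp[2]); F=np.array([[c,-s,0],[s,c,0],[0,0,1]]); W=lambda P:P@F.T+[fp[0],fp[1],0]
    res=[]
    for n,im in views:
        q=projN(n,W(box(-.035,.035,y-.035,y+.035,.012,.076))); a=np.floor(q.min(0)).astype(int); b=np.ceil(q.max(0)).astype(int)
        I=im[a[1]:b[1],a[0]:b[0]].astype(float); E=[]
        for al in angs:
            ca,sa=np.cos(al),np.sin(al); R=np.array([[ca,-sa,0],[sa,ca,0],[0,0,1]])
            bar=box(-.007,.007,-.023,.023,.048,.074)@R.T+[0,y,0]
            parts=fixture()[:6]+[(6,cyl(0,y,.009,.012,.048)),(7,bar),(8,bar[4:]),(9,cyl(0,y,.005,.074,.074))]
            lab=np.full((I.shape[0]*S,I.shape[1]*S),10,np.uint8)
            for k,P in parts:
                h=cv2.convexHull((((projN(n,W(P))-a)+.5)*S).astype(np.float32)); cv2.fillConvexPoly(lab,np.round((h-.5)*16).astype(np.int32),k,shift=4)
            A=np.stack([cv2.GaussianBlur((lab==k).astype(np.float32),(0,0),.7*S)[S//2::S,S//2::S] for k in range(11)],-1).reshape(-1,11)
            A=A[:,A.sum(0)>.5]
            C=np.linalg.lstsq(A,I.reshape(-1,3),rcond=None)[0]; E.append((np.minimum(abs(A@C-I.reshape(-1,3)),60)**2).mean())
        res.append(np.array(E))
    return res
E
python3 - <<'E'
from knob import *
t=np.load('top0.npz')['im']; s=np.load('scene0.npz')['im']
angs=np.arange(-.3,1.61,.05)
for y in(.09,-.09):
    for r in knobfit([('top',t),('scene',s)],[.4738,-.1846,.135],y,angs): 
        k=r.argsort()[:5]; print(y,angs[k].round(2),r[k].round(0),r.max().round(0))
E
```

```text
0.09 [1.   0.95 0.9  1.05 0.85] [155. 156. 157. 158. 163.] 399.0
0.09 [1.35 1.3  1.4  1.25 1.45] [818. 819. 819. 826. 829.] 1005.0
-0.09 [1.1  1.05 1.15 1.   1.2 ] [198. 200. 202. 209. 212.] 415.0
-0.09 [1.45 1.4  1.5  1.35 1.55] [1039. 1039. 1040. 1040. 1042.] 1082.0
```

```bash
cat > go.py <<'E'
import sys,numpy as np
from workcell import env
from scipy.spatial.transform import Rotation as R
def rot(q): return R.from_quat([q[1],q[2],q[3],q[0]])
def st(): 
    s=env.get_state(); M=rot(s['orientation']).as_matrix(); yaw=np.arctan2(M[1,1],M[0,1]); return s,M,yaw
def to(x=None,y=None,z=None,yaw=None):
    s,M,yw=st(); p=s['tcp_pos']; t=np.array([p[i] if v is None else v for i,v in enumerate((x,y,z))])
    off=M.T@(t-p)*100
    dy=0 if yaw is None else -np.degrees((yaw-yw+np.pi/2)%np.pi-np.pi/2)
    return off.round(2),round(dy,1)
def pr():
    s,M,yw=st(); print('t',round(s['clock'],2),'tcp',s['tcp_pos'].round(4) if hasattr(s['tcp_pos'],'round') else np.round(s['tcp_pos'],4),'jawyaw',round(yw,3),'down',M[:,0].round(4),'q',np.round(s['joint_pos'],2),'F',np.round(s['wrist_force'],1),'T',np.round(s['ft_torque'],2),'gap',round(s['finger_gap'],4))
E
python3 - <<'E'
from go import *
pr(); s,M,yw=st(); print(M.round(3))
print(to(.4617,-.0954,.16,.135+.97))
E
```

```text
t 0.1 tcp [0.1724 0.5481 0.2305] jawyaw 1.266 down [-7.0e-04 -1.5e-03 -1.0e+00] q [ 1.13  0.31  0.05  1.3  -0.    1.43] F [ 0.3 -0.4  0.1] T [-0.02 -0.04  0.04] gap 0.0853
[[-0.001  0.3    0.954]
 [-0.001  0.954 -0.3  ]
 [-1.    -0.002 -0.   ]]
(array([  7.13, -52.69,  46.91]), np.float64(9.2))
```

Request:
{"op": "servo_tool", "data": {
  "increments": [
    {"offset": [0,-3.7,3.3],"yaw": 1},
    {"offset": [0,-7.5,6.7],"yaw": 2},
    {"offset": [0,-11.2,10],"yaw": 3},
    {"offset": [0,-14.9,13.3],"yaw": 4},
    {"offset": [0,-18.6,16.6],"yaw": 5},
    {"offset": [0,-22.4,19.9],"yaw": 6},
    {"offset": [0,-26.1,23.2],"yaw": 7},
    {"offset": [0,-29.8,26.5],"yaw": 8}
  ],
  "claw": 0.7,
  "force": 40
}}

```text
clock: 0.9
tcp_pos: [0.336, 0.1829, 0.2312]
orientation: [0.69, 0.156, 0.69, -0.156]
wrist_force: [1.3, 0.7, 0.5]
finger_gap: 0.0597
```

```bash
python3 - <<'E'
from go import *
pr(); print(to(.4617,-.0954,.11,.135+.97))
E
```

```text
t 0.9 tcp [0.336  0.1829 0.2312] jawyaw 1.126 down [ 3.e-04  2.e-04 -1.e+00] q [ 0.29 -0.06 -0.39  1.24  0.    0.73] F [1.3 0.7 0.5] T [ 0.03 -0.09  0.02] gap 0.0597
(array([ 12.12, -19.72,  23.31]), np.float64(1.2))
```

Request:
{"op": "servo_tool", "data": {
  "increments": [
    {"offset": [0,-3.2,3.8],"yaw": 1},
    {"offset": [0,-6.4,7.6],"yaw": 1},
    {"offset": [0,-9.6,11.4],"yaw": 1},
    {"offset": [0,-12.8,15.2],"yaw": 1},
    {"offset": [1,-16,19],"yaw": 1},
    {"offset": [4,-19,22],"yaw": 1},
    {"offset": [9,-19.5,23],"yaw": 1},
    {"offset": [10.1,-19.5,23],"yaw": 1}
  ]
}}

```text
clock: 1.7
tcp_pos: [0.4579, -0.0915, 0.1258]
orientation: [0.686, 0.163, 0.69, -0.163]
wrist_force: [-0.7, 1.4, 0.3]
finger_gap: 0.0595
```

```bash
python3 - <<'E'
from go import *
from h import *
pr(); print(to(.4617,-.0954,.045,.135+.97))
o=[]
for n,(r,c) in (("scene",(130,320)),("top",(130,310))):
    im,d=env.read_camera(n); np.savez(f"{n}1.npz",im=im,d=d); o.append(cv2.resize(im[r:r+100,c:c+130],None,fx=3,fy=3,interpolation=cv2.INTER_CUBIC)[:,:,::-1])
cv2.imwrite('pics/k1.png',np.hstack(o))
E
```

```text
t 1.7 tcp [ 0.4579 -0.0915  0.1258] jawyaw 1.105 down [-0.0057  0.0021 -1.    ] q [-0.37  0.17 -0.41  1.   -0.    0.1 ] F [-0.7  1.4  0.3] T [ 0.    0.06 -0.02] gap 0.0595
(array([ 8.07, -0.17,  0.57]), np.float64(0.0))
```

View pics/k1.png

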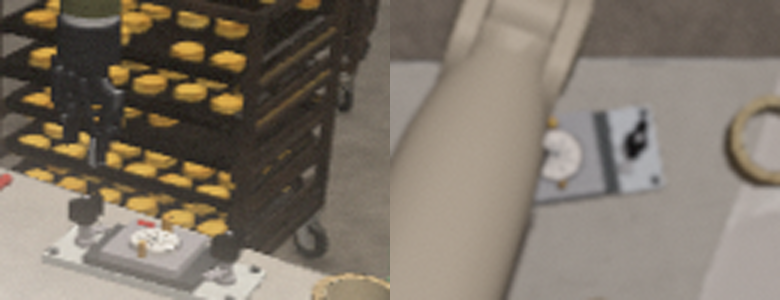

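Request:
{"op": "servo_tool", "data": {
  "increments": [
    {"offset": [1,-0.2,0.6],"yaw": 0},
    {"offset": [2.5,-0.2,0.6],"yaw": 0},
    {"offset": [4,-0.2,0.6],"yaw": 0},
    {"offset": [5.5,-0.2,0.6],"yaw": 0},
    {"offset": [7,-0.2,0.6],"yaw": 0},
    {"offset": [8,-0.2,0.6],"yaw": 0},
    {"offset": [8,-0.2,0.6],"yaw": 0},
    {"offset": [8,-0.2,0.6],"yaw": 0}
  ]
}}

```text
clock: 2.6
tcp_pos: [0.4649, -0.0947, 0.0509]
orientation: [0.689, 0.162, 0.688, -0.162]
wrist_force: [0.5, -0.6, 0.1]
finger_gap: 0.0598
```

```bash
python3 - <<'E'
from go import *
pr(); print(to(.4617,-.0954,.045,.135+.97))
E
```

```text
t 2.6 tcp [ 0.4649 -0.0947  0.0509] jawyaw 1.109 down [ 1.e-03 -3.e-04 -1.e+00] q [-0.37  0.26 -0.5   0.81  0.    0.09] F [ 0.5 -0.6  0.1] T [ 0.   -0.02  0.04] gap 0.0598
(array([ 0.59, -0.2 , -0.25]), np.float64(0.3))
```

Request:
{"op": "servo_tool", "data": {
  "increments": [
    {"offset": [0.3,-0.2,-0.2],"yaw": 0},
    {"offset": [0.5,-0.2,-0.3],"yaw": 0},
    {"offset": [0.5,-0.2,-0.3],"yaw": 0},
    {"offset": [0.5,-0.2,-0.3],"yaw": 0},
    {"offset": [0.5,-0.2,-0.3],"yaw": 0},
    {"offset": [0.5,-0.2,-0.3],"yaw": 0},
    {"offset": [0.5,-0.2,-0.3],"yaw": 0},
    {"offset": [0.5,-0.2,-0.3],"yaw": 0}
  ],
  "claw": 0,
  "force": 30
}}

```text
clock: 3.4
tcp_pos: [0.4612, -0.0946, 0.0458]
orientation: [0.689, 0.162, 0.688, -0.161]
wrist_force: [0.9, 4.6, 5.7]
finger_gap: 0.0272
```

```bash
python3 - <<'E'
from go import *
pr(); print(to(.4617,-.0954,.045,.135+.97))
E
```

```text
t 3.4 tcp [ 0.4612 -0.0946  0.0458] jawyaw 1.109 down [ 0.0013  0.0011 -1.    ] q [-0.37  0.26 -0.52  0.79  0.    0.09] F [0.9 4.6 5.7] T [ 1.08 -0.24  0.01] gap 0.0272
(array([ 0.08, -0.05,  0.08]), np.float64(0.2))
```

Request:
{"op": "servo_tool", "data": {
  "increments": [
    {"offset": [0,0,0],"yaw": 0},
    {"offset": [0,0,0],"yaw": 0},
    {"offset": [0,0,0],"yaw": 0},
    {"offset": [0,0,0],"yaw": 0},
    {"offset": [0,0,0],"yaw": 0},
    {"offset": [0,0,0],"yaw": 0},
    {"offset": [0,0,0],"yaw": 0},
    {"offset": [0,0,0],"yaw": 0}
  ]
}}

```text
clock: 4.2
tcp_pos: [0.4612, -0.0946, 0.0458]
orientation: [0.689, 0.162, 0.688, -0.161]
wrist_force: [1.7, 4.4, 5.8]
finger_gap: 0.0271
```

```bash
python3 - <<'E'
from go import *
from h import *
pr(); print(to(.4617,-.0954,.045,.135+.97))
im,d=env.read_camera('scene'); cv2.imwrite('pics/k2.png',cv2.resize(im[150:240,320:440],None,fx=6,fy=6,interpolation=cv2.INTER_CUBIC)[:,:,::-1])
E
```

```text
t 4.2 tcp [ 0.4612 -0.0946  0.0458] jawyaw 1.109 down [ 0.0014  0.0011 -1.    ] q [-0.37  0.26 -0.52  0.79  0.    0.09] F [1.7 4.4 5.8] T [ 1.06 -0.21 -0.01] gap 0.0271
(array([ 0.08, -0.05,  0.08]), np.float64(0.3))
```

View pics/k2.png

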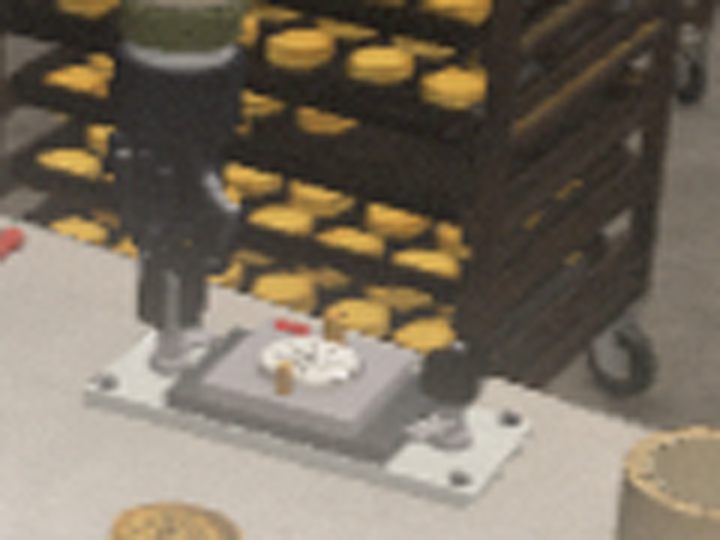

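Request:
{"op": "servo_tool", "data": {
  "increments": [
    {"offset": [0,0,0],"yaw": 0},
    {"offset": [0,0,0],"yaw": 0},
    {"offset": [0,0,0],"yaw": 0},
    {"offset": [-0.5,0,0],"yaw": 0},
    {"offset": [-2,0,0],"yaw": 0},
    {"offset": [-4,0,0],"yaw": 0},
    {"offset": [-6,0,0],"yaw": 0},
    {"offset": [-6,0,0],"yaw": 0}
  ],
  "claw": 0.7
}}

```text
clock: 5.05
tcp_pos: [0.4625, -0.096, 0.1079]
orientation: [0.69, 0.162, 0.687, -0.162]
wrist_force: [0.4, -0.1, -0.0]
finger_gap: 0.0599
```

```bash
python3 - <<'E'
from go import *
from h import *
pr()
o=[]
for n,(r,c) in (("scene",(140,320)),("top",(140,310))):
    im,d=env.read_camera(n); np.savez(f"{n}2.npz",im=im,d=d); o.append(cv2.resize(im[r:r+80,c:c+110],None,fx=7,fy=7,interpolation=cv2.INTER_CUBIC)[:,:,::-1])
cv2.imwrite('pics/k3.png',o[0])
a=np.load('top0.npz'); P=cloud('top',a['d']); 
m=(abs(P[...,0]-.4617)<.05)&(abs(P[...,1]+.0954)<.04)
for z in (.03,.04,.045,.05,.055,.06,.065,.07,.08):
    k=m&(P[...,2]>z)&(P[...,2]<z+.2); print(z,k.sum(),P[k].mean(0).round(4) if k.any() else '')
for dy in(.09,-.09):
  c,s=np.cos(.135),np.sin(.135); p=np.array([.4738-dy*s,-.1846+dy*c,.074]); print(proj('top',p),proj('scene',p))
E
```

```text
t 5.05 tcp [ 0.4625 -0.096   0.1079] jawyaw 1.109 down [ 0.0045 -0.002  -1.    ] q [-0.37  0.19 -0.43  0.94 -0.    0.09] F [ 0.4 -0.1 -0. ] T [ 0.   -0.03  0.  ] gap 0.0599
0.03 111 [ 0.4647 -0.1019  0.058 ]
0.04 87 [ 0.4606 -0.0946  0.0648]
0.045 84 [ 0.4599 -0.0933  0.0655]
0.05 70 [ 0.4594 -0.0924  0.0691]
0.055 58 [ 0.4595 -0.0929  0.0728]
0.06 58 [ 0.4595 -0.0929  0.0728]
0.065 55 [ 0.4605 -0.0934  0.0733]
0.07 45 [ 0.4602 -0.0932  0.0744]
0.08 2 [ 0.4632 -0.0906  0.0813]
[339.81933222 182.90011565] [348.53409185 195.61481516]
[392.88830351 175.369289  ] [396.03384054 207.58453014]
```

View pics/k3.png

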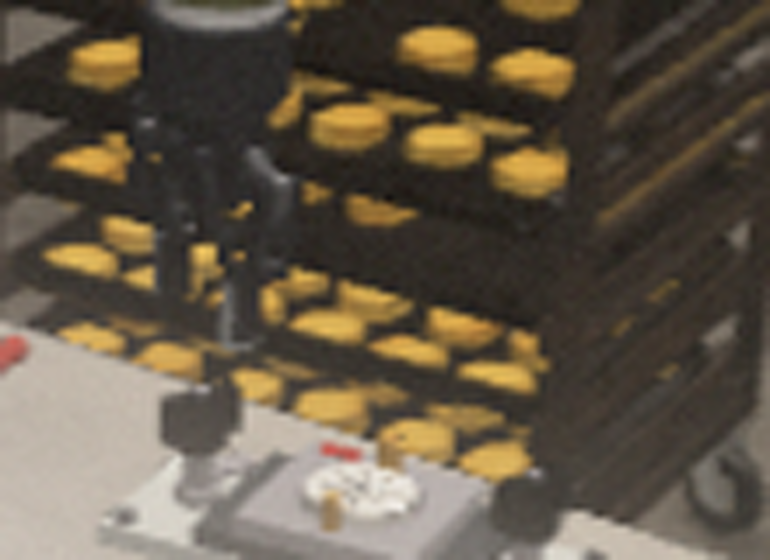

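```bash
python3 - <<'E'
from go import *
from h import *
def pca(n,f,cx,cy,lo=.062):
    a=np.load(f); P=cloud(n,a['d'])
    m=(np.hypot(P[...,0]-cx,P[...,1]-cy)<.035)&(P[...,2]>lo)&(P[...,2]<.09)
    Q=P[m][:,:2]; c=Q.mean(0); w,v=np.linalg.eigh(np.cov((Q-c).T)); d=v[:,1]*np.sign(v[1,1]); 
    pr=(Q-c)@v
    return m.sum(),c.round(4),'ang from y',round(np.arctan2(-d[0],d[1]),3),'ext',np.ptp(pr,axis=0).round(4)
for cx,cy in((.461,-.094),(.4859,-.2738)):
  for n,f in(('top','top0.npz'),('scene','scene0.npz'),('scene','scene2.npz'),('top','top2.npz')): print(n,f,pca(n,f,cx,cy))
E
```

```text
top top0.npz (np.int64(58), array([ 0.4595, -0.0929]), 'ang from y', np.float64(1.167), 'ext', array([0.0134, 0.0463]))
scene scene0.npz (np.int64(57), array([ 0.4592, -0.0983]), 'ang from y', np.float64(1.089), 'ext', array([0.0194, 0.0446]))
scene scene2.npz (np.int64(53), array([ 0.4584, -0.0981]), 'ang from y', np.float64(1.192), 'ext', array([0.022 , 0.0459]))<stdin>:6: RuntimeWarning: Mean of empty slice.
  ret = um.true_divide(
  avg = a.mean(axis, **keepdims_kw)
<stdin>:6: RuntimeWarning: Degrees of freedom <= 0 for slice
  c *= np.true_divide(1, fact)
  c *= np.true_divide(1, fact)
Traceback (most recent call last):
ValueError: zero-size array to reduction operation maximum which has no identity
```

```bash
python3 - <<'E'
from h import *
for f,n in(('scene2.npz','scene'),('top0.npz','top')):
    P=cloud(n,np.load(f)['d'])
    for cx,cy in((.4605,-.095),(.484,-.273)):
        print(f,cx)
        for z in np.arange(.016,.09,.004):
            m=(np.hypot(P[...,0]-cx,P[...,1]-cy)<.05)&(abs(P[...,2]-z)<.002)
            Q=P[m][:,:2]-[cx,cy]; d=np.array([np.cos(1.16),np.sin(1.16)]); a=Q@d; b=Q@[-d[1],d[0]]
            if m.any(): print(round(z,3),m.sum(),'across',(a.min()*1e3).round(),(a.max()*1e3).round(),'along',(b.min()*1e3).round(),(b.max()*1e3).round(), 'med',np.median(a*1e3).round(),np.median(b*1e3).round())
E
```

```text
scene2.npz 0.4605
0.016 39 across -39.0 32.0 along -23.0 49.0 med -7.0 19.0
0.02 13 across -27.0 6.0 along -18.0 46.0 med -8.0 1.0
0.024 37 across -44.0 5.0 along -49.0 22.0 med -17.0 -5.0
0.028 25 across -43.0 8.0 along -43.0 14.0 med -6.0 -21.0
0.032 10 across -48.0 -0.0 along -26.0 2.0 med -9.0 -8.0
0.036 13 across -45.0 2.0 along -33.0 7.0 med -30.0 -10.0
0.04 3 across -32.0 -3.0 along -35.0 1.0 med -9.0 1.0
0.044 2 across -13.0 -11.0 along -4.0 -2.0 med -12.0 -3.0
0.048 8 across -13.0 -3.0 along -20.0 13.0 med -8.0 4.0
0.052 15 across -16.0 6.0 along -24.0 20.0 med -6.0 5.0
0.056 12 across -16.0 1.0 along -18.0 22.0 med -6.0 -1.0
0.06 13 across -10.0 4.0 along -22.0 20.0 med -6.0 4.0
0.064 9 across -8.0 9.0 along -20.0 21.0 med -6.0 15.0
0.068 14 across -12.0 2.0 along -22.0 20.0 med -5.0 3.0
0.072 17 across -13.0 9.0 along -23.0 13.0 med -3.0 -8.0
0.076 13 across -12.0 3.0 along -18.0 23.0 med -5.0 9.0
scene2.npz 0.484
0.016 53 across -42.0 33.0 along -48.0 49.0 med -9.0 8.0
0.02 25 across -43.0 45.0 along -15.0 50.0 med -2.0 7.0
0.024 53 across -10.0 45.0 along -11.0 49.0 med 
[... 1952 characters left out ...]
0
0.032 16 across -6.0 49.0 along -17.0 41.0 med 31.0 20.0
0.036 14 across -3.0 48.0 along 3.0 41.0 med 33.0 28.0
0.04 7 across 29.0 45.0 along -5.0 38.0 med 39.0 25.0
0.044 4 across 9.0 14.0 along -5.0 8.0 med 11.0 6.0
0.048 9 across -11.0 14.0 along -7.0 12.0 med 7.0 1.0
0.052 9 across -11.0 16.0 along -9.0 20.0 med 5.0 2.0
0.056 2 across 7.0 9.0 along 4.0 18.0 med 8.0 11.0
0.06 2 across -7.0 8.0 along -2.0 8.0 med 1.0 3.0
0.064 5 across -5.0 10.0 along -8.0 25.0 med -4.0 12.0
0.068 12 across -4.0 11.0 along -21.0 21.0 med 0.0 -8.0
0.072 23 across -6.0 9.0 along -19.0 24.0 med 4.0 2.0
0.076 16 across -4.0 8.0 along -22.0 22.0 med 2.0 6.0
0.08 6 across -1.0 7.0 along -19.0 12.0 med 4.0 -5.0
```

```bash
python3 - <<'E'
from go import *
pr(); print(to(.461,-.0943,.054,1.15))
E
```

```text
t 5.15 tcp [ 0.4609 -0.0954  0.1055] jawyaw 1.109 down [ 1.e-03 -5.e-04 -1.e+00] q [-0.37  0.19 -0.44  0.94 -0.    0.09] F [-0.1 -0.2  0.1] T [-0.    0.02  0.  ] gap 0.06
(array([ 5.15,  0.1 , -0.05]), np.float64(-2.4))
```

Request:
{"op": "servo_tool", "data": {
  "increments": [
    {"offset": [1.5,0.1,0],"yaw": -1},
    {"offset": [3.5,0.1,0],"yaw": -2.4},
    {"offset": [5.1,0.1,0],"yaw": -2.4},
    {"offset": [5.1,0.1,0],"yaw": -2.4},
    {"offset": [5.1,0.1,0],"yaw": -2.4},
    {"offset": [5.1,0.1,0],"yaw": -2.4},
    {"offset": [5.1,0.1,0],"yaw": -2.4},
    {"offset": [5.1,0.1,0],"yaw": -2.4}
  ],
  "claw": 0.5
}}

```text
clock: 5.95
tcp_pos: [0.4617, -0.0944, 0.0549]
orientation: [0.692, 0.147, 0.691, -0.147]
wrist_force: [0.1, 0.7, -0.1]
finger_gap: 0.0428
```

Request:
{"op": "servo_tool", "data": {
  "increments": [
    {"offset": [0,0,0],"yaw": 0},
    {"offset": [0,0,0],"yaw": 0},
    {"offset": [0,0,0],"yaw": 0},
    {"offset": [0,0,0],"yaw": 0},
    {"offset": [0,0,0],"yaw": 0},
    {"offset": [0,0,0],"yaw": 0},
    {"offset": [0,0,0],"yaw": 0},
    {"offset": [0,0,0],"yaw": 0}
  ],
  "claw": 0
}}

```text
clock: 6.75
tcp_pos: [0.4612, -0.0945, 0.0547]
orientation: [0.692, 0.147, 0.691, -0.148]
wrist_force: [-1.6, -1.0, 5.7]
finger_gap: 0.0135
```

```bash
python3 - <<'E'
from go import *
pr()
E
```

```text
t 6.75 tcp [ 0.4612 -0.0945  0.0547] jawyaw 1.151 down [ 3.e-04 -7.e-04 -1.e+00] q [-0.37  0.25 -0.51  0.81 -0.    0.05] F [-1.6 -1.   5.7] T [-0.26  0.42  0.07] gap 0.0135
```

Request:
{"op": "servo_tool", "data": {
  "increments": [
    {"offset": [0,0,0],"yaw": 6},
    {"offset": [0,0,0],"yaw": 12},
    {"offset": [0,0,0],"yaw": 18},
    {"offset": [0,0,0],"yaw": 24},
    {"offset": [0,0,0],"yaw": 30},
    {"offset": [0,0,0],"yaw": 36},
    {"offset": [0,0,0],"yaw": 42},
    {"offset": [0,0,0],"yaw": 48}
  ]
}}

```text
clock: 7.55
tcp_pos: [0.4623, -0.0935, 0.0547]
orientation: [0.571, 0.418, 0.571, -0.416]
wrist_force: [2.1, 2.6, 2.6]
finger_gap: 0.0134
```

```bash
python3 - <<'E'
from go import *
pr()
E
```

```text
t 7.55 tcp [ 0.4623 -0.0935  0.0547] jawyaw 0.31 down [ 0.0026  0.0019 -1.    ] q [-0.37  0.25 -0.51  0.81  0.    0.89] F [2.1 2.6 2.6] T [ 0.56 -0.39  0.13] gap 0.0134
```

Request:
{"op": "servo_tool", "data": {
  "increments": [
    {"offset": [0,0,0],"yaw": 4},
    {"offset": [0,0,0],"yaw": 8},
    {"offset": [0,0,0],"yaw": 10},
    {"offset": [0,0,0],"yaw": 12},
    {"offset": [0,0,0],"yaw": 13},
    {"offset": [0,0,0],"yaw": 14},
    {"offset": [0,0,0],"yaw": 14},
    {"offset": [0,0,0],"yaw": 14}
  ]
}}

```text
clock: 8.35
tcp_pos: [0.4626, -0.0934, 0.0547]
orientation: [0.518, 0.483, 0.517, -0.481]
wrist_force: [3.6, 3.3, 2.5]
finger_gap: 0.013
```

```bash
python3 - <<'E'
from go import *
pr()
E
```

```text
t 8.35 tcp [ 0.4626 -0.0934  0.0547] jawyaw 0.072 down [ 0.0031  0.0017 -1.    ] q [-0.37  0.25 -0.51  0.81  0.    1.13] F [3.6 3.3 2.5] T [ 0.78 -0.69  1.12] gap 0.013
```

Request:
{"op": "servo_tool", "data": {
  "increments": [
    {"offset": [0,0,0],"yaw": -3},
    {"offset": [0,0,0],"yaw": -4},
    {"offset": [0,0,0],"yaw": -4},
    {"offset": [-0.5,0,0],"yaw": -4},
    {"offset": [-2,0,0],"yaw": -4},
    {"offset": [-4,0,0],"yaw": -6},
    {"offset": [-6,0,0],"yaw": -12},
    {"offset": [-6,0,0],"yaw": -18}
  ],
  "claw": 0.5
}}

```text
clock: 9.15
tcp_pos: [0.4629, -0.095, 0.1172]
orientation: [0.588, 0.395, 0.585, -0.394]
wrist_force: [1.6, -0.9, -0.2]
finger_gap: 0.0428
```

```bash
python3 - <<'E'
from go import *
pr(); print(to(.4876,-.2712,.115,1.2))
E
```

```text
t 9.15 tcp [ 0.4629 -0.095   0.1172] jawyaw 0.386 down [ 0.0044 -0.0018 -1.    ] q [-0.37  0.18 -0.42  0.97 -0.    0.81] F [ 1.6 -0.9 -0.2] T [-0.03 -0.07 -0.04] gap 0.0428
(array([ 0.26, -4.35, 17.25]), np.float64(-46.6))
```

Request:
{"op": "servo_tool", "data": {
  "increments": [
    {"offset": [0,-0.9,3.5],"yaw": -7.5},
    {"offset": [0,-1.7,7],"yaw": -15},
    {"offset": [0,-2.6,10.5],"yaw": -23},
    {"offset": [0,-3.5,14],"yaw": -31},
    {"offset": [0,-4.3,17.2],"yaw": -39},
    {"offset": [0,-4.3,17.2],"yaw": -46.5},
    {"offset": [0,-4.3,17.2],"yaw": -46.5},
    {"offset": [0,-4.3,17.2],"yaw": -46.5}
  ]
}}

```text
clock: 9.95
tcp_pos: [0.4851, -0.2695, 0.1142]
orientation: [0.694, 0.134, 0.695, -0.133]
wrist_force: [-0.2, 0.2, 0.6]
finger_gap: 0.0427
```

```bash
python3 - <<'E'
from go import *
from h import *
pr(); print(to(.4876,-.2712,.055,1.2))
im,d=env.read_camera('top'); np.savez('top3.npz',im=im,d=d); cv2.imwrite('pics/k4.png',cv2.resize(im[140:220,310:420],None,fx=6,fy=6,interpolation=cv2.INTER_CUBIC)[:,:,::-1])
E
```

```text
t 9.95 tcp [ 0.4851 -0.2695  0.1142] jawyaw 1.191 down [-6.e-04  7.e-04 -1.e+00] q [-0.65  0.34 -0.21  1.02  0.   -0.27] F [-0.2  0.2  0.6] T [-0.02  0.05 -0.01] gap 0.0427
(array([ 5.92, -0.07,  0.3 ]), np.float64(-0.5))
```

View pics/k4.png

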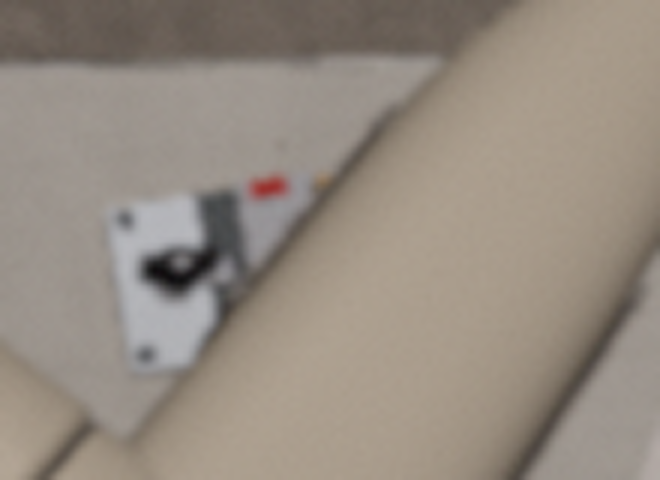

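Request:
{"op": "servo_tool", "data": {
  "increments": [
    {"offset": [1.5,0,0.3],"yaw": 0},
    {"offset": [3,0,0.3],"yaw": 0},
    {"offset": [4.5,0,0.3],"yaw": 0},
    {"offset": [5.9,0,0.3],"yaw": 0},
    {"offset": [5.9,0,0.3],"yaw": 0},
    {"offset": [5.9,0,0.3],"yaw": 0},
    {"offset": [5.9,0,0.3],"yaw": 0},
    {"offset": [5.9,0,0.3],"yaw": 0}
  ]
}}

```text
clock: 10.8
tcp_pos: [0.4889, -0.2712, 0.0562]
orientation: [0.695, 0.132, 0.694, -0.133]
wrist_force: [0.5, 0.7, -1.2]
finger_gap: 0.0427
```

Request:
{"op": "servo_tool", "data": {
  "increments": [
    {"offset": [0,0,0],"yaw": 0},
    {"offset": [0,0,0],"yaw": 0},
    {"offset": [0,0,0],"yaw": 0},
    {"offset": [0,0,0],"yaw": 0},
    {"offset": [0,0,0],"yaw": 0},
    {"offset": [0,0,0],"yaw": 0},
    {"offset": [0,0,0],"yaw": 0},
    {"offset": [0,0,0],"yaw": 0}
  ],
  "claw": 0
}}

```text
clock: 11.6
tcp_pos: [0.4872, -0.2735, 0.0562]
orientation: [0.694, 0.131, 0.695, -0.135]
wrist_force: [-4.7, -6.7, 4.2]
finger_gap: 0.013
```

```bash
python3 - <<'E'
from go import *
pr()
E
```

```text
t 11.6 tcp [ 0.4872 -0.2735  0.0562] jawyaw 1.192 down [-0.0019 -0.0049 -1.    ] q [-0.65  0.4  -0.29  0.89 -0.01 -0.27] F [-4.7 -6.7  4.2] T [-1.3   1.12  0.07] gap 0.013
```

Request:
{"op": "servo_tool", "data": {
  "increments": [
    {"offset": [0,-0.2,0],"yaw": 2},
    {"offset": [0,-0.2,0],"yaw": 8},
    {"offset": [0,-0.2,0],"yaw": 15},
    {"offset": [0,-0.2,0],"yaw": 22},
    {"offset": [0,-0.2,0],"yaw": 29},
    {"offset": [0,-0.2,0],"yaw": 36},
    {"offset": [0,-0.2,0],"yaw": 43},
    {"offset": [0,-0.2,0],"yaw": 50}
  ]
}}

```text
clock: 12.4
tcp_pos: [0.4873, -0.2736, 0.0561]
orientation: [0.573, 0.415, 0.572, -0.416]
wrist_force: [-2.7, -0.9, 4.2]
finger_gap: 0.0135
```

```bash
python3 - <<'E'
from go import *
pr()
E
```

```text
t 12.4 tcp [ 0.4873 -0.2736  0.0561] jawyaw 0.316 down [-2.0e-04 -1.7e-03 -1.0e+00] q [-0.65  0.4  -0.29  0.89 -0.    0.6 ] F [-2.7 -0.9  4.2] T [-0.2   0.57  0.02] gap 0.0135
```

Request:
{"op": "servo_tool", "data": {
  "increments": [
    {"offset": [0,0,0],"yaw": 4},
    {"offset": [0,0,0],"yaw": 8},
    {"offset": [0,0,0],"yaw": 10},
    {"offset": [0,0,0],"yaw": 12},
    {"offset": [0,0,0],"yaw": 13},
    {"offset": [0,0,0],"yaw": 14},
    {"offset": [0,0,0],"yaw": 14},
    {"offset": [0,0,0],"yaw": 14}
  ]
}}

```text
clock: 13.2
tcp_pos: [0.4873, -0.2736, 0.0562]
orientation: [0.52, 0.479, 0.519, -0.48]
wrist_force: [-4.7, -2.1, 6.0]
finger_gap: 0.013
```

```bash
python3 - <<'E'
from go import *
pr()
E
```

```text
t 13.2 tcp [ 0.4873 -0.2736  0.0562] jawyaw 0.079 down [-5.0e-04 -2.1e-03 -1.0e+00] q [-0.65  0.4  -0.29  0.89 -0.    0.84] F [-4.7 -2.1  6. ] T [-0.45  0.75  1.09] gap 0.013
```

Request:
{"op": "servo_tool", "data": {
  "increments": [
    {"offset": [0,0,0],"yaw": -3},
    {"offset": [0,0,0],"yaw": -4},
    {"offset": [0,0,0],"yaw": -4},
    {"offset": [-0.5,0,0],"yaw": -4},
    {"offset": [-2.5,0,0],"yaw": -4},
    {"offset": [-5.5,0,0],"yaw": 0},
    {"offset": [-9,0,0],"yaw": 4},
    {"offset": [-10,0,0],"yaw": 8}
  ],
  "claw": 0.6
}}

```text
clock: 14.0
tcp_pos: [0.4893, -0.274, 0.1595]
orientation: [0.485, 0.517, 0.481, -0.516]
wrist_force: [1.0, -0.7, -0.0]
finger_gap: 0.0511
```

```bash
python3 - <<'E'
from go import *
pr(); print(to(.442,.217,.16,-.09))
E
```

```text
t 14.0 tcp [ 0.4893 -0.274   0.1595] jawyaw -0.066 down [ 0.0049 -0.0035 -1.    ] q [-0.65  0.31 -0.13  1.12  0.    0.98] F [ 1.  -0.7 -0. ] T [-0.03 -0.06 -0.01] gap 0.0511
(array([ -0.24,  -7.93, -48.68]), np.float64(1.4))
```

Request:
{"op": "servo_tool", "data": {
  "increments": [
    {"offset": [0,-0.8,-4.9],"yaw": 0},
    {"offset": [0,-1.6,-9.8],"yaw": 1},
    {"offset": [0,-2.4,-14.7],"yaw": 1},
    {"offset": [0,-3.2,-19.6],"yaw": 1},
    {"offset": [0,-4,-24.5],"yaw": 1},
    {"offset": [0,-4.8,-29.4],"yaw": 1},
    {"offset": [0,-5.6,-34.3],"yaw": 1},
    {"offset": [0,-6.4,-39.2],"yaw": 1}
  ]
}}

```text
clock: 14.8
tcp_pos: [0.4476, 0.1244, 0.1559]
orientation: [0.48, 0.52, 0.479, -0.519]
wrist_force: [0.5, 1.1, -0.2]
finger_gap: 0.051
```

```bash
python3 - <<'E'
from go import *
pr(); print(to(.442,.217,.10,-.09))
E
```

```text
t 14.8 tcp [0.4476 0.1244 0.1559] jawyaw -0.081 down [ 1.2e-03  3.0e-04 -1.0e+00] q [ 0.1   0.14 -0.37  1.06  0.    1.75] F [ 0.5  1.1 -0.2] T [ 0.   -0.08 -0.05] gap 0.051
(array([ 5.59, -1.31, -9.18]), np.float64(0.5))
```

Request:
{"op": "servo_tool", "data": {
  "increments": [
    {"offset": [0,-0.7,-4.5],"yaw": 0.5},
    {"offset": [1.5,-1.3,-8.4],"yaw": 0.5},
    {"offset": [3.5,-1.3,-8.4],"yaw": 0.5},
    {"offset": [5.5,-1.3,-8.4],"yaw": 0.5},
    {"offset": [5.5,-1.3,-8.4],"yaw": 0.5},
    {"offset": [5.5,-1.3,-8.4],"yaw": 0.5},
    {"offset": [5.5,-1.3,-8.4],"yaw": 0.5},
    {"offset": [5.5,-1.3,-8.4],"yaw": 0.5}
  ]
}}

```text
clock: 15.6
tcp_pos: [0.4428, 0.2071, 0.1015]
orientation: [0.478, 0.523, 0.477, -0.521]
wrist_force: [0.2, -0.6, 0.5]
finger_gap: 0.0516
```

```bash
python3 - <<'E'
from go import *
from h import *
pr(); print(to(.442,.217,.033,-.09))
o=[]
for n,(r,c) in (("scene",(140,230)),("top",(150,200))):
    im,d=env.read_camera(n); np.savez(f"{n}4.npz",im=im,d=d); o.append(cv2.resize(im[r:r+100,c:c+100],None,fx=4,fy=4,interpolation=cv2.INTER_CUBIC)[:,:,::-1])
cv2.imwrite('pics/u4.png',np.hstack(o))
E
```

```text
t 15.6 tcp [0.4428 0.2071 0.1015] jawyaw -0.089 down [ 2.1e-03  7.0e-04 -1.0e+00] q [ 0.27  0.23 -0.4   0.94  0.    1.93] F [ 0.2 -0.6  0.5] T [0.04 0.05 0.03] gap 0.0516
(array([ 6.85, -0.18, -0.98]), np.float64(0.0))
```

View pics/u4.png

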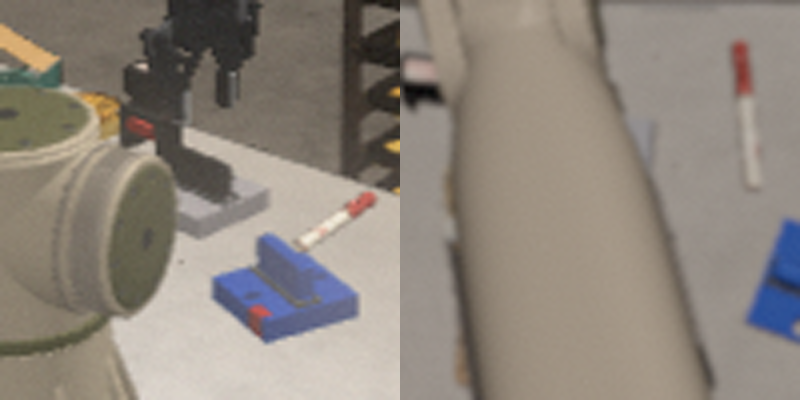

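Request:
{"op": "servo_tool", "data": {
  "increments": [
    {"offset": [0.5,-0.1,-1],"yaw": 0},
    {"offset": [2,-0.1,-1],"yaw": 0},
    {"offset": [3.5,-0.1,-1],"yaw": 0},
    {"offset": [5,-0.1,-1],"yaw": 0},
    {"offset": [6,-0.1,-1],"yaw": 0},
    {"offset": [6.8,-0.1,-1],"yaw": 0},
    {"offset": [6.8,-0.1,-1],"yaw": 0},
    {"offset": [6.8,-0.1,-1],"yaw": 0}
  ]
}}

```text
clock: 16.5
tcp_pos: [0.4418, 0.2174, 0.0325]
orientation: [0.477, 0.522, 0.477, -0.522]
wrist_force: [-0.5, -0.4, 0.0]
finger_gap: 0.0511
```

```bash
python3 - <<'E'
from go import *
pr(); print(to(.442,.217,.033,-.09))
E
```

```text
t 16.5 tcp [0.4418 0.2174 0.0325] jawyaw -0.088 down [ 2.e-04  2.e-04 -1.e+00] q [ 0.29  0.31 -0.48  0.78  0.    1.95] F [-0.5 -0.4  0. ] T [ 0.    0.   -0.03] gap 0.0511
(array([-0.05,  0.02,  0.04]), np.float64(0.1))
```

Close with a firm grip.

Request:
{"op": "servo_tool", "data": {
  "increments": [
    {"offset": [0,0,0],"yaw": 0},
    {"offset": [0,0,0],"yaw": 0},
    {"offset": [0,0,0],"yaw": 0},
    {"offset": [0,0,0],"yaw": 0},
    {"offset": [0,0,0],"yaw": 0},
    {"offset": [0,0,0],"yaw": 0},
    {"offset": [0,0,0],"yaw": 0},
    {"offset": [0,0,0],"yaw": 0}
  ],
  "claw": 0,
  "force": 70
}}

```text
clock: 17.3
tcp_pos: [0.4427, 0.2175, 0.0333]
orientation: [0.478, 0.522, 0.477, -0.521]
wrist_force: [0.6, -0.7, 5.8]
finger_gap: 0.0167
```

```bash
python3 - <<'E'
from go import *
pr()
E
```

```text
t 17.3 tcp [0.4427 0.2175 0.0333] jawyaw -0.089 down [ 2.4e-03  7.0e-04 -1.0e+00] q [ 0.29  0.31 -0.48  0.78 -0.    1.95] F [ 0.6 -0.7  5.8] T [-0.05 -0.01 -0.  ] gap 0.0167
```

Request:
{"op": "servo_tool", "data": {
  "increments": [
    {"offset": [-0.7,0,0],"yaw": 0},
    {"offset": [-2,0,0],"yaw": 0},
    {"offset": [-4,0,0],"yaw": 0},
    {"offset": [-6.5,0,0],"yaw": 0},
    {"offset": [-9,0,0],"yaw": 0},
    {"offset": [-11,0,0],"yaw": 0},
    {"offset": [-12,0,0],"yaw": 0},
    {"offset": [-12,0,0],"yaw": 0}
  ]
}}

```text
clock: 18.1
tcp_pos: [0.4421, 0.2174, 0.1533]
orientation: [0.478, 0.522, 0.477, -0.521]
wrist_force: [0.0, 0.5, -3.2]
finger_gap: 0.0169
```

```bash
python3 - <<'E'
from go import *
pr();print(to(.4748,-.1835,.15,.132))
E
```

```text
t 18.1 tcp [0.4421 0.2174 0.1533] jawyaw -0.088 down [ 1.7e-03  7.0e-04 -1.0e+00] q [ 0.29  0.19 -0.31  1.07  0.    1.95] F [ 0.   0.5 -3.2] T [-0.03 -0.02  0.02] gap 0.0169
(array([ 0.31,  6.79, 39.65]), np.float64(-12.6))
```

Weight 3.2 N: held. Transit, a bit slower.

Request:
{"op": "servo_tool", "data": {
  "increments": [
    {"offset": [0,0.4,2],"yaw": -1},
    {"offset": [0,1,6],"yaw": -3},
    {"offset": [0,1.7,10],"yaw": -5},
    {"offset": [0,2.4,14],"yaw": -7},
    {"offset": [0,3.1,18],"yaw": -9},
    {"offset": [0,3.8,22],"yaw": -11},
    {"offset": [0,4.4,26],"yaw": -12.6},
    {"offset": [0,5.1,30],"yaw": -12.6}
  ]
}}

```text
clock: 18.9
tcp_pos: [0.4646, -0.0873, 0.1507]
orientation: [0.531, 0.466, 0.533, -0.466]
wrist_force: [0.3, -0.0, -2.4]
finger_gap: 0.0164
```

```bash
python3 - <<'E'
from go import *
pr();print(to(.4748,-.1835,.12,.132))
E
```

```text
t 18.9 tcp [ 0.4646 -0.0873  0.1507] jawyaw 0.132 down [-0.0026  0.0012 -1.    ] q [-0.36  0.16 -0.35  1.06  0.    1.08] F [ 0.3 -0.  -2.4] T [ 0.03 -0.04  0.01] gap 0.0164
(array([ 3.05, -0.25,  9.68]), np.float64(0.0))
```

Request:
{"op": "servo_tool", "data": {
  "increments": [
    {"offset": [0,-0.1,3],"yaw": 0},
    {"offset": [0,-0.2,6],"yaw": 0},
    {"offset": [0,-0.2,8],"yaw": 0},
    {"offset": [1,-0.2,9],"yaw": 0},
    {"offset": [2,-0.2,9],"yaw": 0},
    {"offset": [3,-0.2,9],"yaw": 0},
    {"offset": [3,-0.2,9],"yaw": 0},
    {"offset": [3,-0.2,9],"yaw": 0}
  ]
}}

```text
clock: 19.7
tcp_pos: [0.4752, -0.1742, 0.1216]
orientation: [0.531, 0.466, 0.533, -0.466]
wrist_force: [0.5, -0.3, -2.4]
finger_gap: 0.0167
```

```bash
python3 - <<'E'
from go import *
pr();print(to(.4748,-.1835,.10,.132))
E
```

```text
t 19.7 tcp [ 0.4752 -0.1742  0.1216] jawyaw 0.133 down [-0.0015  0.0011 -1.    ] q [-0.51  0.24 -0.32  1.    0.    0.93] F [ 0.5 -0.3 -2.4] T [-0.01 -0.    0.03] gap 0.0167
(array([ 2.16, -0.16,  0.92]), np.float64(0.1))
```

Request:
{"op": "servo_tool", "data": {
  "increments": [
    {"offset": [0,-0.1,0.9],"yaw": 0},
    {"offset": [0.8,-0.1,0.9],"yaw": 0},
    {"offset": [1.6,-0.1,0.9],"yaw": 0},
    {"offset": [2.2,-0.1,0.9],"yaw": 0},
    {"offset": [2.2,-0.1,0.9],"yaw": 0},
    {"offset": [2.2,-0.1,0.9],"yaw": 0},
    {"offset": [2.2,-0.1,0.9],"yaw": 0},
    {"offset": [2.2,-0.1,0.9],"yaw": 0}
  ]
}}

```text
clock: 20.5
tcp_pos: [0.4762, -0.1847, 0.1006]
orientation: [0.532, 0.466, 0.532, -0.466]
wrist_force: [0.2, 0.7, -3.0]
finger_gap: 0.0166
```

```bash
python3 - <<'E'
from go import *
from h import *
pr()
for n,(r,c) in (("scene",(140,310)),("top",(140,310))):
    im,d=env.read_camera(n); np.savez(f"{n}5.npz",im=im,d=d); cv2.imwrite(f'pics/p5{n}.png',cv2.resize(im[r:r+90,c:c+120],None,fx=6,fy=6,interpolation=cv2.INTER_CUBIC)[:,:,::-1])
E
```

```text
t 20.5 tcp [ 0.4762 -0.1847  0.1006] jawyaw 0.132 down [ 6.e-04 -2.e-04 -1.e+00] q [-0.53  0.27 -0.35  0.95  0.    0.91] F [ 0.2  0.7 -3. ] T [ 0.01 -0.02  0.02] gap 0.0166
```

View pics/p5scene.png

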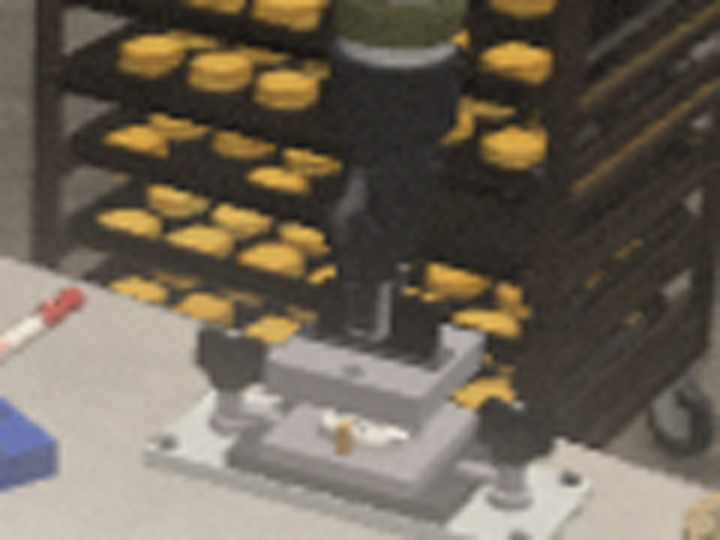

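View pics/p5top.png

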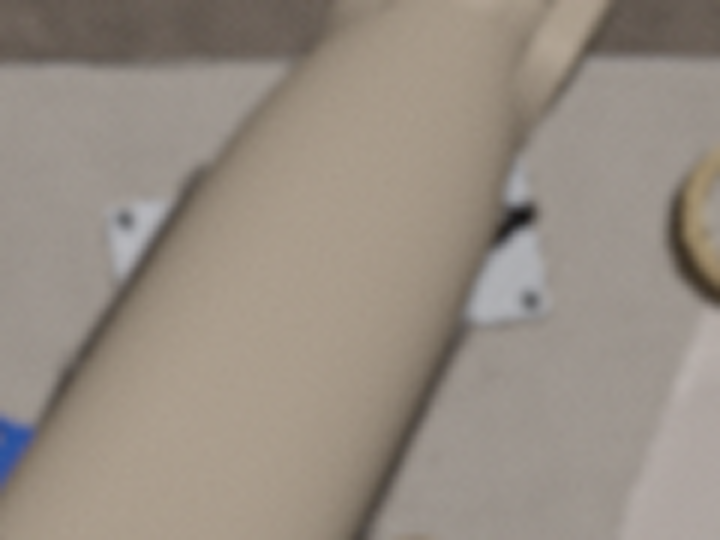

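```bash
cat > rel.py <<'E'
from fit import *
def rend(n,shape,layers,a):
    lab=np.full((shape[0]*S,shape[1]*S),0,np.uint8)
    for k,Q in layers:
        h=cv2.convexHull((((projN(n,Q)-a)+.5)*S).astype(np.float32)); cv2.fillConvexPoly(lab,np.round((h-.5)*16).astype(np.int32),k,shift=4)
    return lab
def cost(n,I,ok,layers,a,nl):
    lab=rend(n,I.shape,layers,a)
    A=np.stack([cv2.GaussianBlur((lab==k).astype(np.float32),(0,0),.7*S)[S//2::S,S//2::S] for k in range(nl)],-1)[ok]
    A=A[:,A.sum(0)>.5]; C=np.linalg.lstsq(A,I[ok],rcond=None)[0]; r=A@C-I[ok]; return (np.minimum(abs(r),40)**2).mean()
def W(p,P): c,s=np.cos(p[2]),np.sin(p[2]); return np.c_[p[0]+c*P[:,0]-s*P[:,1],p[1]+s*P[:,0]+c*P[:,1],P[:,2]+(p[3] if len(p)>3 else 0)]
def faces(b,k):  # -x face, -y face, top as separate classes (box verts order)
    return [(k,b[[0,3,7,4]]),(k+1,b[[0,1,5,4]]),(k+2,b[4:])]
def fixl(p):
    L=[]
    for k,b in((1,box(-.05,.05,-.123,.123,0,.012)),(4,box(-.048,.048,-.07,.07,.012,.024)),(7,box(-.048,.048,-.048,.048,.024,.036))): L+=[(kk,W(p,Q)) for kk,Q in faces(b,k)]
    L+=[(10,W(p,cyl(.036,0,.007,.036,.053))),(11,W(p,cyl(0,0,.028,.036,.042))),(10,W(p,cyl(-.036,0,.005,.036,.054)))]
    return L
def parl(p):
    return [(kk,W(p,Q)) for kk,Q in faces(box(-.048,.048,-.048,.048,0,.022),12)]+[(15,W(p,cyl(-.036,0,.006,.022,.022)[24:])),(16,W(p,box(-.013,.013,-.044,.044,.022,.026))),(17,W(p,box(-.009,.009,-.038,.038,.026,.058)))]
def crop(n,im,d,P,pad):
    q=projN(n,P); a=np.floor(q.min(0)-pad).astype(int); b=np.ceil(q.max(0)+pad).astype(int)
    return a,im[a[1]:b[1],a[0]:b[0]].astype(float),d[a[1]:b[1],a[0]:b[0]]
def block(ok,n,a,P,val=0,dil=1):
    m=np.zeros(ok.shape,np.uint8); cv2.fillConvexPoly(m,np.round(cv2.convexHull((projN(n,P)-a).astype(np.float32))).astype(int),1)
    if dil: m=cv2.dilate(m,np.ones((2*dil+1,)*2))
    return m.astype(bool)
def fitfix(n,im,d,p0,extra=[]):
    a,I,D=crop(n,im,d,W(p0,box(-.05,.05,-.123,.123,0,.05)),5)
    ok=cv2.erode((D<2.0).astype(np.uint8),np.ones((3,3))).astype(bool)&(D>0)
    for K in [W(p0,k) for k in knobs]+extra: ok&=~block(ok,n,a,K)
    f=lambda p:cost(n,I,ok,fixl(p),a,12)
    r=minimize(f,p0,method='Nelder-Mead',options=dict(initial_simplex=np.vstack([p0]+[np.add(p0,v) for v in np.diag([.003,.003,.02])]),xatol=2e-5,fatol=1e-3))
    return r.x,r.fun
def fitpart(n,im,d,fp,p0,gz=None):
    F=box(-.048,.048,-.048,.048,0,.022)
    a,I,D=crop(n,im,d,W(p0,F),6)
    Z=np.zeros(I.shape[:2],bool)
    ok=block(Z,n,a,W(p0,F[[0,3,7,4]]),dil=4)|block(Z,n,a,W(p0,F[[0,1,5,4]]),dil=4)
    ok&=cv2.erode((D<2.0).astype(np.uint8),np.ones((3,3))).astype(bool)&(D>0)
    for k in knobs: ok&=~block(ok,n,a,W(fp,k))
    f=lambda v:cost(n,I,ok,fixl(fp)+parl([v[0],v[1],p0[2],v[2]]),a,18)
    v0=[p0[0],p0[1],p0[3]]; out=[]
    for s in(.003,-.003):
        r=minimize(f,v0,method='Nelder-Mead',options=dict(initial_simplex=np.vstack([v0]+[np.add(v0,x) for x in np.diag([s,s,.002])]),xatol=2e-5,fatol=1e-3)); out.append((r.x.round(4),round(r.fun,1)))
    return out,ok.sum()
E
python3 - <<'E'
from rel import *
for f in('scene0','scene2'):
    z=np.load(f+'.npz'); fp,e=fitfix('scene',z['im'],z['d'],[.475,-.183,.133]); print(f,fp.round(4),e)
z=np.load('scene5.npz')
print(fitpart('scene',z['im'],z['d'],fp,[.4762,-.1847,.132,.0673]))
c,s=np.cos(.133),np.sin(.133)
E
```

```text
scene0 [ 0.476  -0.1829  0.1331] 121.34190404371775
scene2 [ 0.476  -0.183   0.1318] 123.40170614557664
([(array([ 0.4759, -0.1828,  0.0675]), np.float64(131.6)), (array([ 0.4748, -0.1834,  0.0681]), np.float64(131.7))], np.int64(433))
```

Request:
{"op": "servo_tool", "data": {
  "increments": [
    {"offset": [0.3,0,0],"yaw": 0},
    {"offset": [0.6,0,0],"yaw": 0},
    {"offset": [0.9,0,0],"yaw": 0},
    {"offset": [1.1,0,0],"yaw": 0},
    {"offset": [1.3,0,0],"yaw": 0},
    {"offset": [1.4,0,0],"yaw": 0},
    {"offset": [1.5,0,0],"yaw": 0},
    {"offset": [1.5,0,0],"yaw": 0}
  ]
}}

```text
clock: 21.4
tcp_pos: [0.4759, -0.1846, 0.0852]
orientation: [0.532, 0.466, 0.532, -0.466]
wrist_force: [0.6, -0.2, -2.6]
finger_gap: 0.0166
```

```bash
python3 - <<'E'
from go import *
pr()
E
```

```text
t 21.4 tcp [ 0.4759 -0.1846  0.0852] jawyaw 0.132 down [-1.e-04  2.e-04 -1.e+00] q [-0.53  0.28 -0.37  0.92  0.    0.91] F [ 0.6 -0.2 -2.6] T [-0.05 -0.03 -0.  ] gap 0.0166
```

Request:
{"op": "servo_tool", "data": {
  "increments": [
    {"offset": [0.1,0,0],"yaw": 0},
    {"offset": [0.2,0,0],"yaw": 0},
    {"offset": [0.3,0,0],"yaw": 0},
    {"offset": [0.4,0,0],"yaw": 0},
    {"offset": [0.5,0,0],"yaw": 0},
    {"offset": [0.5,0,0],"yaw": 0},
    {"offset": [0.5,0,0],"yaw": 0},
    {"offset": [0.5,0,0],"yaw": 0}
  ]
}}

```text
clock: 22.2
tcp_pos: [0.476, -0.1846, 0.0803]
orientation: [0.532, 0.466, 0.532, -0.466]
wrist_force: [0.1, -0.2, -4.3]
finger_gap: 0.0166
```

```bash
python3 - <<'E'
from go import *
pr()
E
```

```text
t 22.2 tcp [ 0.476  -0.1846  0.0803] jawyaw 0.132 down [ 1.e-04  1.e-04 -1.e+00] q [-0.53  0.29 -0.38  0.91  0.    0.91] F [ 0.1 -0.2 -4.3] T [-0.01  0.03  0.04] gap 0.0166
```

Request:
{"op": "servo_tool", "data": {
  "increments": [
    {"offset": [0.2,0,0],"yaw": 0},
    {"offset": [0.4,0,0],"yaw": 0},
    {"offset": [0.6,0,0],"yaw": 0},
    {"offset": [0.8,0,0],"yaw": 0},
    {"offset": [0.9,0,0],"yaw": 0},
    {"offset": [1,0,0],"yaw": 0},
    {"offset": [1.1,0,0],"yaw": 0},
    {"offset": [1.1,0,0],"yaw": 0}
  ]
}}

```text
clock: 23.0
tcp_pos: [0.4761, -0.1847, 0.0699]
orientation: [0.532, 0.466, 0.532, -0.466]
wrist_force: [-2.8, 0.7, 7.0]
finger_gap: 0.0163
```

```bash
python3 - <<'E'
from go import *
pr()
E
```

```text
t 23.0 tcp [ 0.4761 -0.1847  0.0699] jawyaw 0.132 down [ 5.e-04 -3.e-04 -1.e+00] q [-0.53  0.3  -0.39  0.88  0.    0.91] F [-2.8  0.7  7. ] T [ 0.29  0.69 -0.02] gap 0.0163
```

Request:
{"op": "servo_tool", "data": {
  "increments": [
    {"offset": [0.1,-0.05,0],"yaw": 0},
    {"offset": [0.2,-0.05,0],"yaw": 0},
    {"offset": [0.3,-0.05,0],"yaw": 0},
    {"offset": [0.4,-0.05,0],"yaw": 0},
    {"offset": [0.4,-0.05,0],"yaw": 0},
    {"offset": [0.4,-0.05,0],"yaw": 0},
    {"offset": [0.4,-0.05,0],"yaw": 0},
    {"offset": [0.4,-0.05,0],"yaw": 0}
  ],
  "force": 100
}}

```text
clock: 23.8
tcp_pos: [0.476, -0.1847, 0.0694]
orientation: [0.533, 0.466, 0.531, -0.466]
wrist_force: [-9.7, 6.5, 33.3]
finger_gap: 0.016
```

```bash
python3 - <<'E'
from go import *
pr()
E
```

```text
t 23.8 tcp [ 0.476  -0.1847  0.0694] jawyaw 0.132 down [ 0.0028 -0.0013 -1.    ] q [-0.53  0.3  -0.39  0.87  0.    0.91] F [-9.7  6.5 33.3] T [ 1.27  2.15 -0.07] gap 0.016
```

Request:
{"op": "servo_tool", "data": {
  "increments": [
    {"offset": [-0.05,0,0],"yaw": 0},
    {"offset": [-0.1,0,0],"yaw": 0},
    {"offset": [-0.1,0,0],"yaw": 0},
    {"offset": [-0.1,0,0],"yaw": 0},
    {"offset": [-0.1,0,0],"yaw": 0},
    {"offset": [-0.1,0,0],"yaw": 0},
    {"offset": [-0.1,0,0],"yaw": 0},
    {"offset": [-0.1,0,0],"yaw": 0}
  ]
}}

```text
clock: 24.6
tcp_pos: [0.476, -0.1847, 0.0694]
orientation: [0.533, 0.466, 0.531, -0.466]
wrist_force: [-8.5, 4.0, 24.4]
finger_gap: 0.016
```

```bash
python3 - <<'E'
from go import *
from rel import *
pr()
im,d=env.read_camera('scene'); np.savez('scene6.npz',im=im,d=d)
cv2.imwrite('pics/p6.png',cv2.resize(im[150:240,320:420],None,fx=6,fy=6,interpolation=cv2.INTER_CUBIC)[:,:,::-1])
im2,d2=env.read_camera('top'); cv2.imwrite('pics/p6t.png',cv2.resize(im2[140:280,180:460],None,fx=2.8,fy=2.8,interpolation=cv2.INTER_CUBIC)[:,:,::-1])
fp=[.476,-.183,.1325]
print(fitpart('scene',im,d,fp,[.476,-.183,.132,.036]))
E
```

```text
t 24.6 tcp [ 0.476  -0.1847  0.0694] jawyaw 0.132 down [ 0.0024 -0.001  -1.    ] q [-0.53  0.3  -0.39  0.88  0.    0.91] F [-8.5  4.  24.4] T [1.06 1.6  0.03] gap 0.016
([(array([ 0.4771, -0.1816,  0.0351]), np.float64(23.4)), (array([ 0.4744, -0.1828,  0.0368]), np.float64(23.6))], np.int64(439))
```

View pics/p6.png

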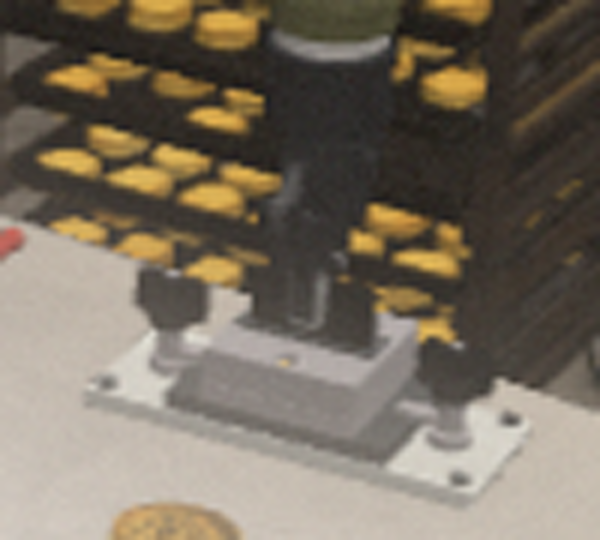

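View pics/p6t.png

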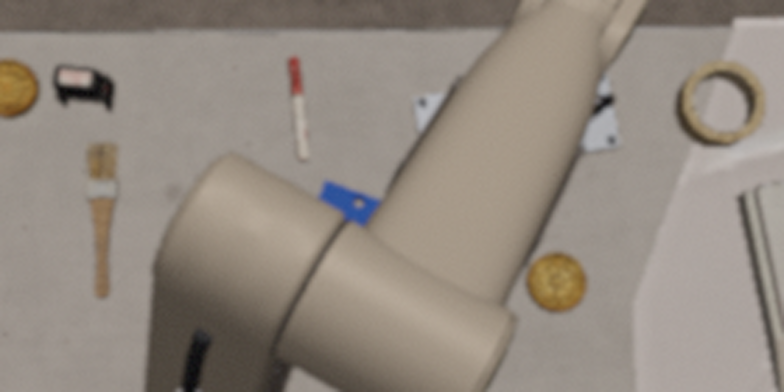

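```bash
python3 - <<'E'
from knob import *
angs=np.arange(-.4,.41,.04)
t=np.load('top3.npz')['im']; s=np.load('scene6.npz')
r=knobfit([('top',t)],[.4738,-.1846,.134],.09,angs)[0]; k=r.argsort()[:4]; print('L top',angs[k].round(2),r[k].round(0))
for y in(.09,-.09):
    r=knobfit([('scene',s['im'])],[.476,-.183,.1325],y,angs)[0]; k=r.argsort()[:4]; print(y,angs[k].round(2),r[k].round(0),r.max())
for n,f in(('scene','scene6.npz'),('top','top3.npz')):
  P=cloud(n,np.load(f)['d'])
  for cx,cy in((.463,-.093),(.487,-.273)):
    m=(np.hypot(P[...,0]-cx,P[...,1]-cy)<.033)&(P[...,2]>.058)&(P[...,2]<.085); Q=P[m][:,:2]
    if len(Q)<20: continue
    c=Q.mean(0); w,v=np.linalg.eigh(np.cov((Q-c).T)); d=v[:,1]*np.sign(v[1,1]); print(n,len(Q),c.round(4),'fixture-frame angle',round(np.arctan2(-d[0],d[1])-.1325,3))
E
```

```text
L top [ 0.04  0.08 -0.   -0.04] [288. 289. 290. 293.]
0.09 [-0.36 -0.4  -0.32 -0.28] [1051. 1051. 1052. 1055.] 1107.4648985831543
-0.09 [0.4  0.36 0.32 0.28] [ 999. 1000. 1000. 1002.] 1015.1773185684536
scene 65 [ 0.4581 -0.0981] fixture-frame angle -0.073
scene 74 [ 0.4825 -0.2763] fixture-frame angle 0.005
top 61 [ 0.4596 -0.0939] fixture-frame angle 0.02
```

```bash
python3 - <<'E'
from go import *
pr(); print(env.hand_in())
E
```

```text
t 24.7 tcp [ 0.476  -0.1847  0.0694] jawyaw 0.132 down [ 2.4e-03 -9.0e-04 -1.0e+00] q [-0.53  0.3  -0.39  0.88  0.    0.91] F [-7.8  4.6 24.9] T [ 1.01  1.61 -0.03] gap 0.016
the job is handed in; nothing more can be done
None
```

I turned both tee knobs clockwise to their end stops. Then I set the grey upper half (not the blue look-alikes) on the dowels with the red marks on the same side. I handed in at 24.7 s with it still gripped and pressed shut.

**What the last checks showed**
- **Shut:** pressing harder or easing off (33 N, then 24 N) left the tool at z = 69.4 mm, against about 69.3 mm expected when fully shut. The picture shows no gap and the dowel standing in its hole. At hand-in it was pressing with about 25 N and had about 9 N of sideways force.
- **Knobs:** turning torque rose to about 1.1 N m at each stop. Depth readings put the bars along the fixture's y axis to within 0.02 rad (left, top camera) and 0.005 rad (right, scene camera).
- **Bystanders:** I touched none, and those visible in the last top picture look unmoved.

**What failed or disagreed**
- **First grip on the left knob:** it was too low and closed on something about 27 mm wide, apparently a collar under the bar. I released it and gripped about 9 mm higher.
- **Knob angles from the scene picture:** matching the picture was unusable against the dark background. The scene camera's depth reading for the left bar was -0.07 rad, noisier than the top camera's.
- **Fixture position:** camera and contact estimates differed by 1 to 2 mm. The dowels went in with no noticeable sideways force, so this did not matter.

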